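Set the stock dial on a parts bin to full

TASK

The parts bin has been topped up, so set its stock dial to full: with the fingertips, flick the wheel's lobes anticlockwise (seen from above), click by click, until the one long pointed lobe with the stud clicks home pointing at the fixed pointer post, without running past it. Push the wheel gently, and leave the blue bin, the carton and the tape roll where they stand.

Things in the scene. Friction and masses are not known exactly. Their poses are not given: they have to be found in the camera images.
- dial_base: fixed stock dial base, screwed down: dark steel disc 132 mm across, 8 mm thick, with a hub 60 mm across up to height 22 mm that carries the wheel. Origin: on the table surface under the wheel's vertical axle; z up; x points from the axle to the pointer post
- pointer_edge (a point): top of the sharp edge of the fixed pointer post: 80 mm from the axle, 42 mm above the table. The post is a steel wedge 16 mm wide, its edge towards the axle, its back 102 mm from it, on a tongue of the base plate 30 mm wide, 8 mm thick, ending 104 mm from the axle
- wheel_center (a point): on the axle, level with the lobes' tops (38 mm above the table). The white wheel is a 64 mm disc with six straight lobes 60 degrees apart, 10 mm wide, with round ends 60 mm from the axle; one lobe is longer, pointed, out to 74 mm. Wheel and lobes fill heights 24 to 38 mm; under the lobes 16 mm of air to the base plate. A steel axle cap 24 mm across stands 6 mm higher
- dial (a joint): turn of the wheel (rad), growing anticlockwise from above; 0 = long lobe at the pointer post. Clicks 1.047 rad apart, one at 0; starts at rest about -4.19, -3.14 or -2.09; stops at -4.7 and 1.6. A spring (1 to 2 N at a lobe's end) pulls it to the nearest click: pushed past half a click it snaps on to the next, short of half it falls back. No ratchet: turns both ways, and on beyond 0
- index_lobe (a point): point on the top face of the long pointed lobe, at the foot of its upright steel stud (8 mm across, 10 mm high), 60 mm from the axle, 38 mm above the table; its frame turns with the wheel, x pointing outward along the lobe
- parts_bin: loose blue plastic bin of brass fittings, 150 x 105 x 65 mm, beside the dial; origin at the centre of its underside
- carton: loose closed carton 85 x 55 x 42 mm beside the dial; origin at the centre of its underside
- tape: loose roll of clear tape lying flat, 84 mm across, 24 mm high, beside the dial; origin at the centre of its underside

How it is judged:
By the outcome, as a careful person would: the job done as asked, in the order asked, and still so for the second after the job is handed in, with the robot touching nothing.
It also fails if it takes over 64 s, if anything falls off the work surface, if the arm or the gripper's body presses on something with over 40 N, if the wrist force passes 120 N, or if a joint passes its speed limit or range.

ROBOT

A 7-joint arm with a two-finger parallel gripper is mounted at the origin on the work surface. World frame = base frame: x ahead of the robot, y to its left, z up, the work surface at z = 0. Lengths are in m, angles in rad, forces in N, time in s.
With the tool pointing down it reaches from about 0.35 to 0.9 m from the base axis. Payload 7.2 kg.
Tool frame: the origin (TCP) lies midway between the tips of the shut fingers; the grasp point (between the pads) lies 19 mm behind it; z points along the fingers, y is the line along which they close (so a half turn about z gives the same grasp; the last joint's range is limited). The gripper opens to 88 mm and grips with 3 to 60 N. Pads are 20 mm wide; open, the fingers measure 115 mm over their backs; the gripper's body (75 mm by 178 mm) begins 61 mm behind the grasp point.
Start: joints at [-1.294, 0.411, -0.013, 1.596, 0.006, 1.134, -0.082], TCP at [0.211, 0.588, 0.223] pointing down, gripper open.
Joint ranges: [-2.95, 2.95], [-0.29, 1.99], [-1.47, 1.44], [0.14, 2.54], [-1.03, 4.17], [0.13, 1.85], [-2.86, 2.86]. Speed limits (rad/s): [2.39, 2.39, 3.01, 3.01, 3.14, 3.14, 3.14].

INTERFACE

Orientations are given as a rotation vector (axis times angle).
In Python, from workcell import robot, get_image, camera_info gives the robot as it stands.
- The arm moves only by the tool jog_arm, never from a script. Its argument "commands" is a list of rows, each a list of 3 entries, a list of its own where there are three numbers: the shift along the tool's x, y, z in mm, then the turn, a rotation vector about the tool's x, y, z in degrees, then the finger opening in mm, from 0 to 87.8. A call has 1 to 10 rows; each row is the pose to reach, as a shift and turn from the pose commanded when the call began, along the tool's axes at that moment; what a row does not reach only later rows make up. A row lasts 1/12 s, in which the tool goes at most 41.7 mm and 7.16 degrees, less where a joint would pass 70% of its speed; a pose out of reach is approached as far as the arm can. A call with a gripper value outside its range is refused whole. The fingers move at their own pace and stop on an object; "squeeze" is the grip in N (left out, the last holds). Time passes only in rows, so rows that repeat a pose let the fingers close. It gives the time, the measured TCP pose, the force and the opening at its end, in the units of the state.
- robot.get_obs(): the state, without advancing time (a new reading comes with each control period).
- get_image(name): name is "side" or "top"; returns the picture (384x512x3 uint8, red, green, blue); there is no depth.
- camera_info(name): a dict with "mtx" (3x3 intrinsics, pixels), "k1" (the pictures are not rectified: a ray, as slopes to the right and down, at radius r is drawn at 1 + k1 r^2 times it, then the intrinsics apply), "cam_to_world" (4x4, takes a point from camera to world coordinates). Camera axes: x right, y up, looking along -z (the intrinsics and any distortion apply to the point x, -y, -z); pixel columns grow to the right and rows downward; lengths in m; the calibration is good to about 2 mm. A picture is of the moment at which its call begins. camera_info takes no time and is no camera call.
- robot.job_done(): hands the job in, once; it reports no verdict.
The state is a dict: "time_s": time; "q": joint angles; "joint_velocities": joint speeds; "joint_torque": joint torques, N m; "ee_pos": TCP position; "orientation": TCP orientation; "ft_force": force on the tool from outside, world axes, zero at the start; "wrist_torque": the same for the moment, N m; "finger_gap": finger opening in m.
Only numpy, scipy, OpenCV 4.12 (cv2) and the standard library are available. Lean on these libraries where they do the work, as an engineer would, in place of code of your own. Each camera call takes 0.05 s, during which the arm holds its last target. There are 200 camera calls.

## Working session

There is one attempt and no reset: what is moved stays moved. The work goes in short steps, Python scripts to look and compute and a tool call to move; the robot and the scene stay as the last step left them, time stands still between calls to the robot, and variables do not carry over. Pictures are saved under pics/ and viewed, on a budget of 10 in all, crops included, one or two more only if the job needs it, and the job is handed in when it is done.

Besides the shell and the picture viewer there is one more tool, called after "Request:" by a JSON object that holds its "method" and its "body", one argument or row to a line. jog_arm: Moves the arm, as the interface text tells. Its arguments: {"type":"object","properties":{"commands":{"type":"array"},"squeeze":{"type":"number"}},"required":["commands"]}

```bash
mkdir -p pics; cat > h.py <<'E'
import numpy as np, cv2
from workcell import robot, get_image, camera_info
def ray(cam,u,v):
    c=camera_info(cam);K=np.array(c["mtx"]);T=np.array(c["cam_to_world"])
    d=np.array([(u-K[0,2])/K[0,0],(v-K[1,2])/K[1,1]]);s=d.copy()
    for _ in range(30): s=d/(1+c["k1"]*(s@s))
    return T[:3,3],T[:3,:3]@np.array([s[0],-s[1],-1])
def at(cam,u,v,z):
    o,d=ray(cam,u,v);return o+d*(z-o[2])/d[2]
def proj(cam,p):
    c=camera_info(cam);K=np.array(c["mtx"]);T=np.array(c["cam_to_world"])
    q=T[:3,:3].T@(np.array(p)-T[:3,3]);s=np.array([q[0],-q[1]])/-q[2]
    s=s*(1+c["k1"]*(s@s));return K[0,0]*s[0]+K[0,2],K[1,1]*s[1]+K[1,2]
def snap(cam,name):
    im=get_image(cam);cv2.imwrite(f"pics/{name}.png",cv2.cvtColor(im,cv2.COLOR_RGB2BGR));return im
E
python3 - <<'E'
from h import *
snap("top","t1");snap("side","s1")
for c in("top","side"): print(np.round(camera_info(c)["cam_to_world"],3),camera_info(c)["mtx"],camera_info(c)["k1"])
print(robot.get_obs())
E
```

```text
[[ 0.019  0.98  -0.198  0.345]
 [-1.     0.019 -0.     0.056]
 [ 0.004  0.198  0.98   1.17 ]
 [ 0.     0.     0.     1.   ]] [[489.0716415    0.         257.479453  ]
 [  0.         489.0716415  187.33934623]
 [  0.           0.           1.        ]] -0.04512529781732402
[[ 0.878  0.32  -0.357  0.252]
 [-0.479  0.608 -0.633 -0.537]
 [ 0.015  0.726  0.687  0.71 ]
 [ 0.     0.     0.     1.   ]] [[385.65630747   0.         261.23819791]
 [  0.         385.65630747 199.69250239]
 [  0.           0.           1.        ]] 0.0012850979517079898
{'time_s': 0.1, 'q': array([-1.29418957,  0.41181752, -0.01275114,  1.59692641,  0.00557976,
        1.13432956, -0.08218882]), 'joint_velocities': array([-0.00075417, -0.00163619,  0.00041518, -0.0023118 , -0.00025941,
        0.00163558, -0.00076012]), 'joint_torque': array([ 2.88709743e-03, -5.89094603e+01,  6.43936303e-01, -2.91708076e+01,
       -5.36913110e-02,  1.45725359e-02,  5.71988733e-05]), 'ee_pos': array([0.21111429, 0.58778431, 0.22190835]), 'orientation': array([-5.38814257e-01, -3.09485770e+00,  2.25316772e-03]), 'ft_force': array([-0.50825089,  0.04609963, -0.49069438]), 'wrist_torque': array([-0.00223568,  0.03044602,  0.01063926]), 'finger_gap': 0.08793147796141693}
```

View pics/t1.png

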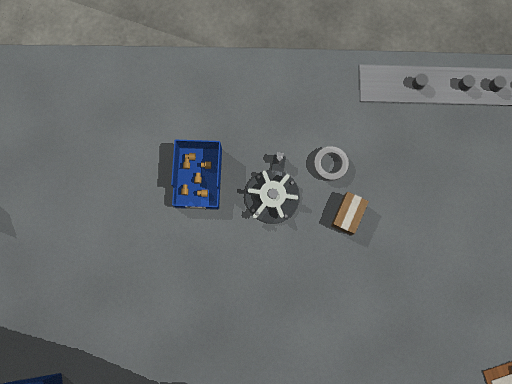

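View pics/s1.png

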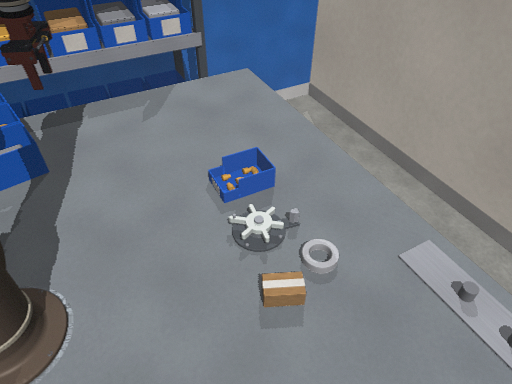

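The top view shows the bin at (197,174), the wheel hub at (272,194), the post near (280,157), the tape at (331,163) and the carton at (349,213). The side view shows the wheel at (259,221), with what looks like the stud lobe at (233,217). I'll zoom in on both.

```bash
python3 - <<'E'
from h import *
a=cv2.imread("pics/t1.png")[145:235,225:315];b=cv2.imread("pics/s1.png")[185:260,215:305]
a=cv2.resize(a,(400,400),interpolation=cv2.INTER_CUBIC);b=cv2.resize(b,(400,333),interpolation=cv2.INTER_CUBIC)
b=cv2.copyMakeBorder(b,0,67,0,0,cv2.BORDER_CONSTANT)
cv2.imwrite("pics/z1.png",np.hstack([a,b]))
print(at("top",272.5,193.5,.044),at("side",259,219.5,.044),at("top",280,156,.042),at("side",294,210,.042))
for n,u,v in(("bin",174,142),("bin",220,142),("bin",174,208),("bin",220,208)): print(n,at("top",u,v,.065))
for u,v in((345,192),(368,199),(333,231),(353,235)):print("carton",at("top",u,v,.042))
print("tape",at("top",331,163,.024))
E
```

```text
[0.55883011 0.02101851 0.044     ] [0.56002552 0.01795483 0.044     ] [0.65055061 0.00423246 0.042     ] [0.65223    0.00786391 0.042     ]
bin [0.673499   0.25478032 0.065     ]
bin [0.6755476  0.14657793 0.065     ]
bin [0.51666869 0.24643879 0.065     ]
bin [0.51877109 0.14120201 0.065     ]
carton [ 0.56612659 -0.14963444  0.042     ]
carton [ 0.55043041 -0.20358698  0.042     ]
carton [ 0.47357964 -0.12030576  0.042     ]
carton [ 0.46512541 -0.16661452  0.042     ]
tape [ 0.64044614 -0.12016183  0.024     ]
```

View pics/z1.png

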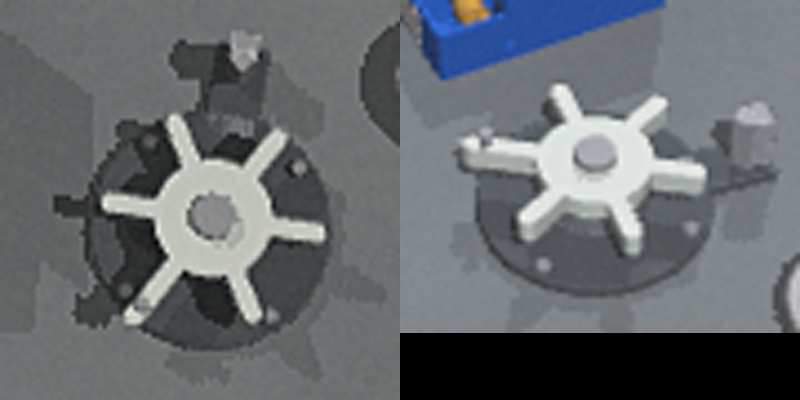

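The stud lobe is at lower left in the top crop, about (130,322), and the post is at (245,48). The post seems to fall between two lobes, so I'll measure the angles properly.

```bash
cat >> h.py <<'E'
C=np.array([.5594,.0195])
def ang(cam,im,r=.048,z=.038,c=C):
    th=np.arange(0,360,1.);g=im.astype(float).min(2).astype(np.float32)
    uv=np.array([proj(cam,[c[0]+r*np.cos(t),c[1]+r*np.sin(t),z]) for t in np.deg2rad(th)],np.float32)
    p=cv2.remap(g,uv[:,0:1],uv[:,1:2],cv2.INTER_LINEAR).ravel()
    return th,p
def lobes(cam,im,**k):
    th,p=ang(cam,im,**k);p=p-p.mean()
    return np.rad2deg(np.angle((p*np.exp(1j*6*np.deg2rad(th))).sum()))/6
E
python3 - <<'E'
from h import *
for cam,cz,pz in(("top",(130,322),(245,48)),("side",(463-400,150),(752-400,125))):
    im=cv2.imread(f"pics/{cam[0]}1.png")
    o=(225,145) if cam=="top" else (215,185)
    f=90/400
    L=at(cam,o[0]+cz[0]*f,o[1]+cz[1]*f,.038)[:2]-C; P=at(cam,o[0]+pz[0]*f,o[1]+pz[1]*f,.042)[:2]-C
    print(cam,"long",np.hypot(*L),np.rad2deg(np.arctan2(L[1],L[0])),"post",P,np.hypot(*P),np.rad2deg(np.arctan2(P[1],P[0])))
    print("lobe phase mod60",lobes(cam,im),lobes(cam,im,r=.053))
i=get_image("top");print(lobes("top",i))
# rectified top-down view at z=.038, 0.3mm... from both cams
out=[]
for cam in("top","side"):
    im=cv2.imread(f"pics/{cam[0]}1.png");n=390;s=.26/n
    m=np.array([[proj(cam,[C[0]+(n/2-r)*s,C[1]+(n/2-c)*s,.038]) for c in range(n)] for r in range(n)],np.float32)
    out.append(cv2.remap(im,m[...,0],m[...,1],cv2.INTER_CUBIC))
cv2.imwrite("pics/rect.png",np.hstack(out))
E
```

```text
top long 0.0715821442890971 142.92070756464284 post [ 0.09164981 -0.01556099] 0.09296145044566442 -9.636211027251065
lobe phase mod60 23.107572333681336 22.73896878271505
side long 0.07065484052274978 146.39488513694928 post [ 0.08751701 -0.02100295] 0.09000195319854983 -13.495029517706667
lobe phase mod60 22.270239183245693 22.209475658830357
23.062785776435017Traceback (most recent call last):
  File "<stdin>", line 14, in <module>
  File "h.py", line 11, in proj
    c=camera_info(cam);K=np.array(c["mtx"]);T=np.array(c["cam_to_world"])
ValueError: time passes only in moves, steps and waits
```

Both views put the lobes at about 22.8° mod 60, with the long one near 143°, and the post near −11°. The wheel therefore looks roughly half a click off the clicks I expected, and I'll recheck that after the first contact. Next I'll bring the shut fingers over to the clear near side.

Request:
{"method": "jog_arm", "body": {
  "commands": [
    [[-40, -38, 0], [0, 0, 7], 0],
    [[-80, -75, 0], [0, 0, 14], 0],
    [[-120, -112, 0], [0, 0, 21], 0],
    [[-150, -140, 0], [0, 0, 28], 0],
    [[-180, -168, 0], [0, 0, 35], 0],
    [[-210, -196, 0], [0, 0, 42], 0],
    [[-240, -224, 0], [0, 0, 49], 0],
    [[-270, -252, 0], [0, 0, 56], 0],
    [[-300, -280, 0], [0, 0, 63], 0],
    [[-330, -308, 0], [0, 0, 70], 0]
  ],
  "squeeze": 10
}}

```text
time_s: 0.98
ee_pos: [0.4022, 0.2157, 0.2227]
orientation: [-2.223, -2.22, -0.001]
ft_force: [0.9, 1.0, 0.4]
finger_gap: 0.0251
```

```bash
sed -i 's/^from workcell.*/from workcell import robot, get_image, camera_info as _ci\nfrom functools import lru_cache\ncamera_info=lru_cache(None)(_ci)/' h.py; cat >> h.py <<'E'
from scipy.spatial.transform import Rotation as R
def rel(p):  # world point -> tool shift mm
    o=robot.get_obs();M=R.from_rotvec(o["orientation"]).as_matrix()
    print("tcp",np.round(o["ee_pos"],4),"xaxis",np.round(M[:,0],3),"z",np.round(M[:,2],3),"F",np.round(o["ft_force"],1),"t",round(o["time_s"],2))
    return np.round(1000*M.T@(np.array(p)-o["ee_pos"]),1)
def pol(r,deg,z): t=np.deg2rad(deg);return [C[0]+r*np.cos(t),C[1]+r*np.sin(t),z]
def rect(cam,name):
    im=cv2.cvtColor(get_image(cam),cv2.COLOR_RGB2BGR);n=390;s=.26/n
    m=np.array([[proj(cam,[C[0]+(n/2-r)*s,C[1]+(n/2-c)*s,.038]) for c in range(n)] for r in range(n)],np.float32)
    cv2.imwrite(f"pics/{name}.png",cv2.remap(im,m[...,0],m[...,1],cv2.INTER_CUBIC))
E
python3 - <<'E'
from h import *
print(rel(pol(.062,173,.10)));print(np.round(robot.get_obs()["q"],2))
E
```

```text
tcp [0.4022 0.2157 0.2227] xaxis [0.002 1.    0.   ] z [ 0.  0. -1.] F [0.9 1.  0.4] t 0.98
[-188.6   95.9  122.7]
[-0.94  0.11  0.37  2.01 -0.05  1.03 -0.54]
```

Request:
{"method": "jog_arm", "body": {
  "commands": [
    [[-35, 18, 0], [0, 0, 0], 0],
    [[-70, 36, 0], [0, 0, 0], 0],
    [[-105, 54, 0], [0, 0, 0], 0],
    [[-140, 72, 30], [0, 0, 0], 0],
    [[-170, 86, 65], [0, 0, 0], 0],
    [[-188, 96, 100], [0, 0, 0], 0],
    [[-189, 96, 120], [0, 0, 0], 0],
    [[-189, 96, 123], [0, 0, 0], 0],
    [[-189, 96, 123], [0, 0, 0], 0]
  ]
}}

```text
time_s: 1.73
ee_pos: [0.4972, 0.0285, 0.0983]
orientation: [-2.217, -2.223, 0.006]
ft_force: [0.3, 0.4, -0.5]
finger_gap: 0.0004
```

```bash
python3 - <<'E'
from h import *
print(rel(pol(.062,173,.028)));rect("top","r2a");rect("side","r2b")
cv2.imwrite("pics/r2.png",np.hstack([cv2.imread("pics/r2a.png"),cv2.imread("pics/r2b.png")]))
E
```

```text
tcp [0.4972 0.0285 0.0983] xaxis [-0.003  1.    -0.001] z [-0.004 -0.001 -1.   ] F [ 0.3  0.4 -0.5] t 1.73
[-1.4  0.9 70.3]
```

View pics/r2.png

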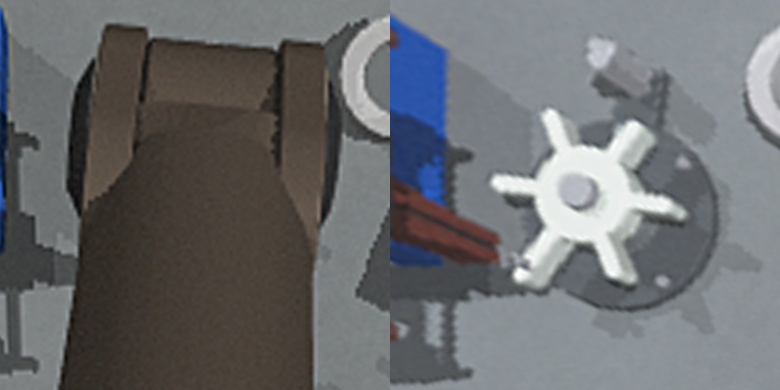

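The side rectified view confirms it: hub at (585,195), lobes at (550,115) and (640,130), and the post at about (600,50) between them. The stud lobe is at (525,275), with nothing in the gap after it. I'm lowering the fingers into that gap.

Request:
{"method": "jog_arm", "body": {
  "commands": [
    [[-1, 1, 25], [0, 0, 0], 0],
    [[-1, 1, 50], [0, 0, 0], 0],
    [[-1, 1, 65], [0, 0, 0], 0],
    [[-1, 1, 70], [0, 0, 0], 0],
    [[-1, 1, 70], [0, 0, 0], 0]
  ]
}}

```text
time_s: 2.25
ee_pos: [0.4999, 0.0293, 0.0303]
orientation: [-2.215, -2.228, -0.001]
ft_force: [0.4, 0.2, 0.1]
finger_gap: 0.0005
```

```bash
python3 - <<'E'
from h import *
rel(pol(.062,173,.028))
for a in range(173,206,4): print(a,rel(pol(.062,a,.028)))
print(lobes("side",get_image("side")))
E
```

```text
tcp [0.4999 0.0293 0.0303] xaxis [-0.006  1.     0.001] z [ 0.     0.001 -1.   ] F [0.4 0.2 0.1] t 2.25
tcp [0.4999 0.0293 0.0303] xaxis [-0.006  1.     0.001] z [ 0.     0.001 -1.   ] F [0.4 0.2 0.1] t 2.25
173 [-2.2 -2.   2.3]
tcp [0.4999 0.0293 0.0303] xaxis [-0.006  1.     0.001] z [ 0.     0.001 -1.   ] F [0.4 0.2 0.1] t 2.25
177 [-6.5 -2.4  2.3]
tcp [0.4999 0.0293 0.0303] xaxis [-0.006  1.     0.001] z [ 0.     0.001 -1.   ] F [0.4 0.2 0.1] t 2.25
181 [-10.9  -2.5   2.3]
tcp [0.4999 0.0293 0.0303] xaxis [-0.006  1.     0.001] z [ 0.     0.001 -1.   ] F [0.4 0.2 0.1] t 2.25
185 [-15.2  -2.3   2.3]
tcp [0.4999 0.0293 0.0303] xaxis [-0.006  1.     0.001] z [ 0.     0.001 -1.   ] F [0.4 0.2 0.1] t 2.25
189 [-19.5  -1.8   2.3]
tcp [0.4999 0.0293 0.0303] xaxis [-0.006  1.     0.001] z [ 0.     0.001 -1.   ] F [0.4 0.2 0.1] t 2.25
193 [-23.7  -1.    2.3]
tcp [0.4999 0.0293 0.0303] xaxis [-0.006  1.     0.001] z [ 0.     0.001 -1.   ] F [0.4 0.2 0.1] t 2.25
197 [-27.9   0.1   2.3]
tcp [0.4999 0.0293 0.0303] xaxis [-0.006  1.     0.001] z [ 0.     0.001 -1.   ] F [0.4 0.2 0.1] t 2.25
201 [-32.    1.4   2.3]
tcp [0.4999 0.0293 0.0303] xaxis [-0.006  1.     0.001] z [ 0.     0.001 -1.   ] F [0.4 0.2 0.1] t 2.25
205 [-36.    3.1   2.3]
22.359753599560502
```

Request:
{"method": "jog_arm", "body": {
  "commands": [
    [[-4, -2, 2], [0, 0, 0], 0],
    [[-8, -2, 2], [0, 0, 0], 0],
    [[-11, -2, 2], [0, 0, 0], 0],
    [[-14, -2, 2], [0, 0, 0], 0],
    [[-17, -2, 2], [0, 0, 0], 0],
    [[-20, -2, 2], [0, 0, 0], 0],
    [[-23, -1, 2], [0, 0, 0], 0],
    [[-23, -1, 2], [0, 0, 0], 0]
  ]
}}

```text
time_s: 2.97
ee_pos: [0.499, 0.0042, 0.0277]
orientation: [2.217, 2.225, 0.0]
ft_force: [0.2, -0.4, -0.5]
finger_gap: 0.0003
```

```bash
python3 - <<'E'
from h import *
for a in (193,200,205,210): print(a,rel(pol(.062,a,.028)))
print(lobes("side",get_image("side")))
E
```

```text
tcp [0.499  0.0042 0.0277] xaxis [-0.003  1.    -0.   ] z [ 0. -0. -1.] F [ 0.2 -0.4 -0.5] t 2.97
193 [ 1.3 -0.  -0.3]
tcp [0.499  0.0042 0.0277] xaxis [-0.003  1.    -0.   ] z [ 0. -0. -1.] F [ 0.2 -0.4 -0.5] t 2.97
200 [-6.   2.1 -0.3]
tcp [0.499  0.0042 0.0277] xaxis [-0.003  1.    -0.   ] z [ 0. -0. -1.] F [ 0.2 -0.4 -0.5] t 2.97
205 [-11.    4.2  -0.3]
tcp [0.499  0.0042 0.0277] xaxis [-0.003  1.    -0.   ] z [ 0. -0. -1.] F [ 0.2 -0.4 -0.5] t 2.97
210 [-15.8   6.7  -0.3]
-10.30416415032555
```

```bash
python3 - <<'E'
from h import *
rect("side","r3")
E
```

```text
(no output)
```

View pics/r3.png

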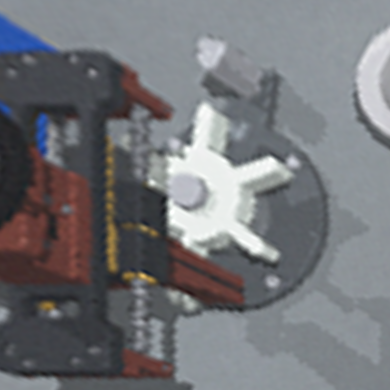

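One lobe now points at the post: phase −10.3°, lobe at (205,110) and post at (215,60). So the first nudge put the wheel on a click, with the long lobe at about 170°, hidden behind the gripper. That leaves three clicks. Now I'll lift, go back and flick the long lobe.

```bash
python3 - <<'E'
from h import *
for a in (141,150,160,165,170,175,180,184,187,190,193): print(a,rel(pol(.062,a,.028)))
E
```

```text
tcp [0.4988 0.0049 0.0276] xaxis [-0.004  1.     0.   ] z [-0.  0. -1.] F [0.7 0.5 0.3] t 3.07
141 [53.5 12.6 -0.4]
tcp [0.4988 0.0049 0.0276] xaxis [-0.004  1.     0.   ] z [-0.  0. -1.] F [0.7 0.5 0.3] t 3.07
150 [45.5  7.1 -0.4]
tcp [0.4988 0.0049 0.0276] xaxis [-0.004  1.     0.   ] z [-0.  0. -1.] F [0.7 0.5 0.3] t 3.07
160 [35.8  2.5 -0.4]
tcp [0.4988 0.0049 0.0276] xaxis [-0.004  1.     0.   ] z [-0.  0. -1.] F [0.7 0.5 0.3] t 3.07
165 [30.6  0.8 -0.4]
tcp [0.4988 0.0049 0.0276] xaxis [-0.004  1.     0.   ] z [-0.  0. -1.] F [0.7 0.5 0.3] t 3.07
170 [25.3 -0.4 -0.4]
tcp [0.4988 0.0049 0.0276] xaxis [-0.004  1.     0.   ] z [-0.  0. -1.] F [0.7 0.5 0.3] t 3.07
175 [20.  -1.1 -0.4]
tcp [0.4988 0.0049 0.0276] xaxis [-0.004  1.     0.   ] z [-0.  0. -1.] F [0.7 0.5 0.3] t 3.07
180 [14.6 -1.3 -0.4]
tcp [0.4988 0.0049 0.0276] xaxis [-0.004  1.     0.   ] z [-0.  0. -1.] F [0.7 0.5 0.3] t 3.07
184 [10.2 -1.2 -0.4]
tcp [0.4988 0.0049 0.0276] xaxis [-0.004  1.     0.   ] z [-0.  0. -1.] F [0.7 0.5 0.3] t 3.07
187 [ 7.  -0.9 -0.4]
tcp [0.4988 0.0049 0.0276] xaxis [-0.004  1.     0.   ] z [-0.  0. -1.] F [0.7 0.5 0.3] t 3.07
190 [ 3.8 -0.4 -0.4]
tcp [0.4988 0.0049 0.0276] xaxis [-0.004  1.     0.   ] z [-0.  0. -1.] F [0.7 0.5 0.3] t 3.07
193 [ 0.6  0.2 -0.4]
```

Request:
{"method": "jog_arm", "body": {
  "commands": [
    [[0, 0, -20], [0, 0, 0], 0],
    [[0, 0, -45], [0, 0, 0], 0],
    [[10, 0, -48], [0, 0, 0], 0],
    [[30, 6, -48], [0, 0, 0], 0],
    [[50, 12, -48], [0, 0, 0], 0],
    [[54, 13, -48], [0, 0, 0], 0],
    [[54, 13, -40], [0, 0, 0], 0],
    [[54, 13, -20], [0, 0, 0], 0],
    [[54, 13, -4], [0, 0, 0], 0],
    [[54, 13, 0], [0, 0, 0], 0]
  ]
}}

```text
time_s: 3.9
ee_pos: [0.5094, 0.0578, 0.0249]
orientation: [-2.216, -2.224, 0.006]
ft_force: [0.2, -0.5, 0.6]
finger_gap: 0.0006
```

```bash
python3 - <<'E'
from h import *
for a in (141,193): print(a,rel(pol(.062,a,.028)))
im=get_image("side");print(lobes("side",im));th,p=ang("side",im);print([(int(t),int(v)) for t,v in zip(th[::6],p[::6])])
E
```

```text
tcp [0.5094 0.0578 0.0249] xaxis [-0.004  1.    -0.002] z [-0.004 -0.002 -1.   ] F [ 0.2 -0.5  0.6] t 3.9
141 [ 0.7  1.8 -3.1]
tcp [0.5094 0.0578 0.0249] xaxis [-0.004  1.    -0.002] z [-0.004 -0.002 -1.   ] F [ 0.2 -0.5  0.6] t 3.9
193 [-52.2 -10.6  -2.9]
-9.556553787881493
[(0, 185), (6, 135), (12, 138), (18, 138), (24, 135), (30, 137), (36, 136), (42, 128), (48, 232), (54, 239), (60, 90), (66, 117), (72, 121), (78, 123), (84, 122), (90, 121), (96, 118), (102, 197), (108, 236), (114, 201), (120, 145), (126, 110), (132, 91), (138, 100), (144, 95), (150, 111), (156, 93), (162, 177), (168, 235), (174, 208), (180, 183), (186, 171), (192, 91), (198, 88), (204, 90), (210, 87), (216, 80), (222, 104), (228, 218), (234, 215), (240, 112), (246, 109), (252, 113), (258, 107), (264, 103), (270, 78), (276, 117), (282, 146), (288, 216), (294, 237), (300, 141), (306, 93), (312, 99), (318, 106), (324, 142), (330, 131), (336, 186), (342, 184), (348, 219), (354, 235)]
```

Request:
{"method": "jog_arm", "body": {
  "commands": [
    [[-4, -3, 0], [0, 0, 0], 0],
    [[-8, -5, 0], [0, 0, 0], 0],
    [[-11, -7, 0], [0, 0, 0], 0],
    [[-14, -9, 0], [0, 0, 0], 0],
    [[-17, -10, 0], [0, 0, 0], 0],
    [[-20, -11, 0], [0, 0, 0], 0],
    [[-23, -12, 0], [0, 0, 0], 0],
    [[-26, -12.5, 0], [0, 0, 0], 0],
    [[-29, -13, 0], [0, 0, 0], 0],
    [[-32, -13.5, 0], [0, 0, 0], 0]
  ]
}}

```text
time_s: 4.78
ee_pos: [0.4981, 0.0269, 0.0276]
orientation: [-2.217, -2.226, 0.0]
ft_force: [1.6, 0.7, 0.7]
finger_gap: 0.0006
```

Request:
{"method": "jog_arm", "body": {
  "commands": [
    [[-3, 0, 0], [0, 0, 0], 0],
    [[-6, 0, 0], [0, 0, 0], 0],
    [[-9, 0, 0], [0, 0, 0], 0],
    [[-12, 0, 0], [0, 0, 0], 0],
    [[-14, 0, 0], [0, 0, 0], 0],
    [[-16, 0, 0], [0, 0, 0], 0],
    [[-16, 0, 0], [0, 0, 0], 0]
  ]
}}

```text
time_s: 5.37
ee_pos: [0.4981, 0.0105, 0.0276]
orientation: [2.217, 2.225, -0.0]
ft_force: [0.3, -0.0, 0.2]
finger_gap: 0.0004
```

```bash
cat >> h.py <<'E'
def chk():
    im=get_image("side");th,p=ang("side",im);print("phase",lobes("side",im),"bright",th[p>195].astype(int).tolist())
    print([(r,[int(ang("side",im,r=r)[1][(a+d)%360]) for a in(50,110,170,230,290,350) for d in(-1,1)]) for r in (.066,.070)])
E
python3 - <<'E'
from h import *
for a in (141,190): print(a,rel(pol(.062,a,.028)))
chk()
E
```

```text
tcp [0.4981 0.0105 0.0276] xaxis [-0.004  1.    -0.   ] z [-0. -0. -1.] F [ 0.3 -0.   0.2] t 5.37
141 [48.  13.2 -0.4]
tcp [0.4981 0.0105 0.0276] xaxis [-0.004  1.    -0.   ] z [-0. -0. -1.] F [ 0.3 -0.   0.2] t 5.37
190 [-1.8  0.2 -0.4]
phase -28.795242524208536 bright [28, 29, 30, 31, 32, 33, 34, 35, 36, 37, 38, 39, 206, 207, 208, 209, 210, 211, 212, 213, 214, 215, 216, 217, 269, 270, 271, 272, 273, 274, 275, 276, 277, 278, 279, 328, 329, 330, 331, 332, 333, 334, 335, 336, 337, 338, 339, 340, 341]
[(0.066, [115, 117, 52, 60, 48, 44, 89, 93, 145, 128, 118, 131]), (0.07, [116, 122, 50, 57, 83, 79, 90, 90, 158, 142, 85, 88])]
```

```bash
python3 - <<'E'
from h import *
chk();chk()
E
```

```text
phase -19.400840336693623 bright [38, 39, 40, 217, 218, 219, 220, 221, 222, 223, 224, 225, 226, 278, 279, 280, 281, 282, 283, 284, 285, 286, 287, 288, 337, 338, 339, 340, 341, 342, 343, 344, 345, 346, 347, 348, 349]
[(0.066, [96, 107, 56, 63, 46, 42, 106, 88, 147, 130, 117, 130]), (0.07, [114, 120, 52, 60, 82, 74, 100, 89, 185, 148, 86, 88])]
phase -8.279638287725103 bright [232, 233, 234, 235, 287, 288, 289, 290, 291, 292, 293, 294, 295, 296, 297, 298, 346, 347, 348, 349, 350, 351, 352, 353, 354, 355, 356, 357, 358, 359]
[(0.066, [94, 106, 53, 60, 46, 42, 225, 220, 173, 153, 119, 131]), (0.07, [114, 120, 53, 58, 81, 74, 172, 193, 191, 160, 86, 88])]
```

The wheel was mid-snap. The long lobe now shows at about 230° (bright out to r = 70 mm), so two clicks remain.

Request:
{"method": "jog_arm", "body": {
  "commands": [
    [[0, 0, -20], [0, 0, 0], 0],
    [[0, 0, -45], [0, 0, 0], 0],
    [[10, 0, -48], [0, 0, 0], 0],
    [[30, 7, -48], [0, 0, 0], 0],
    [[46, 13, -48], [0, 0, 0], 0],
    [[48, 13, -48], [0, 0, 0], 0],
    [[48, 13, -48], [0, 0, 0], 0]
  ]
}}

```text
time_s: 6.1
ee_pos: [0.5108, 0.0604, 0.0753]
orientation: [-2.213, -2.229, 0.0]
ft_force: [-0.2, 0.1, -0.3]
finger_gap: 0.0002
```

```bash
python3 - <<'E'
from h import *
print(rel(pol(.062,141,.028)));chk()
E
```

```text
tcp [0.5108 0.0604 0.0753] xaxis [-0.007  1.     0.   ] z [-0.  0. -1.] F [-0.2  0.1 -0.3] t 6.1
[-1.9  0.4 47.3]
phase -9.742327370781984 bright [46, 47, 48, 49, 50, 51, 52, 53, 54, 55, 102, 103, 104, 105, 106, 107, 108, 109, 110, 111, 112, 113, 114, 163, 164, 165, 166, 167, 168, 169, 170, 171, 172, 173, 174, 175, 227, 228, 229, 230, 231, 232, 233, 234, 235, 287, 288, 289, 290, 291, 292, 293, 294, 295, 296, 297, 298, 346, 347, 348, 349, 350, 351, 352, 353, 354, 355, 356, 357, 358, 359]
[(0.066, [122, 127, 123, 121, 101, 81, 220, 220, 171, 152, 118, 128]), (0.07, [118, 118, 115, 111, 140, 136, 178, 194, 186, 156, 83, 86])]
```

The wheel has settled at phase −9.7° with the long lobe at 230°. Same stroke again.

Request:
{"method": "jog_arm", "body": {
  "commands": [
    [[-1, 0, 20], [0, 0, 0], 0],
    [[-1, 0, 40], [0, 0, 0], 0],
    [[-1, 0, 47], [0, 0, 0], 0],
    [[-1, 0, 47], [0, 0, 0], 0],
    [[-5, -2, 47], [0, 0, 0], 0],
    [[-9, -5, 47], [0, 0, 0], 0],
    [[-12, -7, 47], [0, 0, 0], 0],
    [[-15, -9, 47], [0, 0, 0], 0],
    [[-18, -10, 47], [0, 0, 0], 0],
    [[-21, -11, 47], [0, 0, 0], 0]
  ]
}}

```text
time_s: 6.98
ee_pos: [0.5006, 0.0381, 0.0292]
orientation: [2.216, 2.226, 0.002]
ft_force: [0.3, 1.3, 0.2]
finger_gap: 0.0002
```

Request:
{"method": "jog_arm", "body": {
  "commands": [
    [[-3, -0.5, 0], [0, 0, 0], 0],
    [[-6, -1, 0], [0, 0, 0], 0],
    [[-9, -1.5, 0], [0, 0, 0], 0],
    [[-12, -2, 0], [0, 0, 0], 0],
    [[-15, -2, 0], [0, 0, 0], 0],
    [[-18, -2, 0], [0, 0, 0], 0],
    [[-21, -2, 0], [0, 0, 0], 0],
    [[-24, -2, 0], [0, 0, 0], 0],
    [[-27, -2, 0], [0, 0, 0], 0],
    [[-28, -2, 0], [0, 0, 0], 0]
  ]
}}

```text
time_s: 7.82
ee_pos: [0.4981, 0.0094, 0.0286]
orientation: [2.217, 2.225, -0.001]
ft_force: [0.5, -0.5, 0.0]
finger_gap: 0.0004
```

```bash
python3 - <<'E'
from h import *
print(rel(pol(.062,141,.028)));chk();chk();chk()
E
```

```text
tcp [0.4981 0.0094 0.0286] xaxis [-0.004  1.    -0.   ] z [-0. -0. -1.] F [ 0.5 -0.5  0. ] t 7.82
[49.1 13.3  0.6]
phase 28.757788689721142 bright [26, 27, 28, 29, 30, 31, 32, 33, 34, 35, 204, 205, 206, 207, 208, 209, 210, 211, 212, 213, 214, 266, 267, 268, 269, 270, 276, 325, 326, 327, 328, 329, 330, 331, 332, 333, 334, 335, 336, 337, 338]
[(0.066, [110, 118, 56, 62, 53, 43, 90, 90, 145, 130, 118, 131]), (0.07, [120, 123, 53, 56, 88, 84, 87, 88, 156, 136, 84, 87])]
phase -23.411646373412626 bright [33, 34, 35, 211, 212, 213, 214, 215, 216, 217, 218, 219, 220, 221, 222, 274, 275, 276, 277, 282, 283, 284, 285, 333, 334, 335, 336, 337, 338, 339, 340, 341, 342, 343, 344, 345]
[(0.066, [110, 117, 55, 57, 52, 43, 85, 89, 144, 129, 117, 131]), (0.07, [117, 122, 51, 56, 83, 84, 89, 91, 157, 143, 82, 87])]
phase -12.2049447795646 bright [222, 223, 224, 225, 226, 227, 228, 229, 230, 231, 232, 284, 285, 286, 287, 288, 289, 290, 291, 292, 293, 294, 295, 342, 343, 344, 345, 346, 347, 348, 349, 350, 351, 352, 353, 354, 355, 356]
[(0.066, [114, 116, 56, 60, 49, 42, 176, 185, 243, 238, 118, 130]), (0.07, [118, 123, 52, 56, 85, 82, 105, 112, 236, 189, 85, 87])]
```

Request:
{"method": "jog_arm", "body": {
  "commands": [
    [[0, 0, -20], [0, 0, 0], 0],
    [[0, 0, -45], [0, 0, 0], 0],
    [[10, 0, -48], [0, 0, 0], 0],
    [[30, 7, -48], [0, 0, 0], 0],
    [[47, 13, -48], [0, 0, 0], 0],
    [[49, 13, -48], [0, 0, 0], 0],
    [[49, 13, -48], [0, 0, 0], 0]
  ]
}}

```text
time_s: 8.55
ee_pos: [0.5108, 0.0606, 0.0762]
orientation: [-2.213, -2.229, 0.0]
ft_force: [-0.1, -0.2, 0.1]
finger_gap: 0.0007
```

```bash
python3 - <<'E'
from h import *
print(rel(pol(.062,141,.028)));chk();rect("side","r5")
E
```

```text
tcp [0.5108 0.0606 0.0762] xaxis [-0.007  1.     0.   ] z [-0.  0. -1.] F [-0.1 -0.2  0.1] t 8.55
[-2.1  0.4 48.2]
phase -9.832134847023125 bright [46, 47, 48, 49, 50, 51, 52, 53, 54, 55, 103, 104, 105, 106, 107, 108, 109, 110, 111, 112, 113, 114, 163, 164, 165, 166, 167, 168, 169, 170, 171, 172, 173, 174, 175, 225, 226, 227, 228, 229, 230, 231, 232, 233, 234, 235, 287, 288, 289, 290, 291, 292, 293, 294, 295, 296, 297, 298, 346, 347, 348, 349, 350, 351, 352, 353, 354, 355, 356, 357, 358, 359]
[(0.066, [122, 126, 123, 123, 101, 82, 114, 178, 214, 241, 118, 129]), (0.07, [118, 118, 119, 120, 141, 138, 66, 91, 198, 219, 85, 87])]
```

View pics/r5.png

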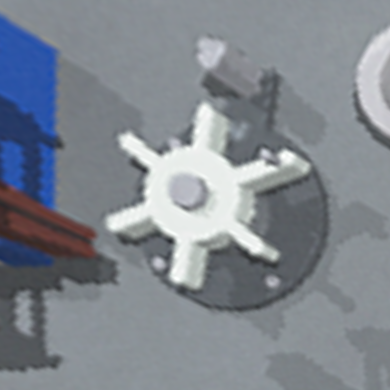

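The long stud lobe, with its tip at (308,168), is one click clockwise of the post at (210,50). One more flick.

Request:
{"method": "jog_arm", "body": {
  "commands": [
    [[-1, 0, 20], [0, 0, 0], 0],
    [[-1, 0, 40], [0, 0, 0], 0],
    [[-1, 0, 48], [0, 0, 0], 0],
    [[-1, 0, 48], [0, 0, 0], 0],
    [[-5, -2, 48], [0, 0, 0], 0],
    [[-9, -5, 48], [0, 0, 0], 0],
    [[-12, -7, 48], [0, 0, 0], 0],
    [[-15, -9, 48], [0, 0, 0], 0],
    [[-18, -10, 48], [0, 0, 0], 0],
    [[-21, -11, 48], [0, 0, 0], 0]
  ]
}}

```text
time_s: 9.48
ee_pos: [0.5006, 0.0381, 0.0292]
orientation: [2.216, 2.226, 0.002]
ft_force: [1.7, 1.0, -0.0]
finger_gap: 0.0005
```

Request:
{"method": "jog_arm", "body": {
  "commands": [
    [[-3, -0.5, 0], [0, 0, 0], 0],
    [[-6, -1, 0], [0, 0, 0], 0],
    [[-9, -1.5, 0], [0, 0, 0], 0],
    [[-12, -2, 0], [0, 0, 0], 0],
    [[-15, -2, 0], [0, 0, 0], 0],
    [[-18, -2, 0], [0, 0, 0], 0],
    [[-21, -2, 0], [0, 0, 0], 0],
    [[-24, -2, 0], [0, 0, 0], 0],
    [[-27, -2, 0], [0, 0, 0], 0],
    [[-28, -2, 0], [0, 0, 0], 0]
  ]
}}

```text
time_s: 10.32
ee_pos: [0.4981, 0.0093, 0.0286]
orientation: [2.217, 2.225, -0.001]
ft_force: [-0.1, 0.2, -0.6]
finger_gap: 0.0006
```

```bash
python3 - <<'E'
from h import *
print(rel(pol(.062,141,.028)));chk();chk();chk();chk()
E
```

```text
tcp [0.4981 0.0093 0.0286] xaxis [-0.004  1.    -0.   ] z [-0. -0. -1.] F [-0.1  0.2 -0.6] t 10.32
[49.1 13.3  0.6]
phase 28.749930023210826 bright [26, 27, 28, 29, 30, 31, 32, 33, 34, 35, 204, 205, 206, 207, 208, 209, 210, 211, 212, 213, 214, 215, 266, 267, 268, 269, 270, 271, 272, 273, 274, 275, 276, 277, 325, 326, 327, 328, 329, 330, 331, 332, 333, 334, 335, 336, 337, 338]
[(0.066, [110, 118, 55, 61, 51, 42, 89, 89, 147, 130, 119, 131]), (0.07, [118, 122, 51, 54, 90, 84, 90, 89, 155, 131, 85, 88])]
phase -23.437139628489856 bright [33, 34, 35, 211, 212, 213, 214, 215, 216, 217, 218, 219, 220, 221, 222, 274, 275, 276, 277, 278, 279, 280, 281, 282, 283, 284, 333, 334, 335, 336, 337, 338, 339, 340, 341, 342, 343, 344, 345]
[(0.066, [109, 117, 59, 63, 50, 43, 88, 89, 147, 130, 161, 152]), (0.07, [117, 122, 50, 55, 84, 83, 89, 89, 156, 132, 84, 89])]
phase -12.216801036770368 bright [222, 223, 224, 225, 226, 227, 228, 229, 230, 231, 232, 284, 285, 286, 287, 288, 289, 290, 291, 292, 293, 294, 295, 342, 343, 344, 345, 346, 347, 348, 349, 350, 351, 352, 353, 354, 355, 356]
[(0.066, [113, 115, 53, 60, 50, 42, 176, 184, 146, 131, 204, 182]), (0.07, [117, 121, 53, 59, 83, 81, 105, 113, 157, 139, 241, 238])]
phase -9.130505751888963 bright [225, 226, 227, 228, 229, 230, 231, 232, 233, 234, 235, 287, 288, 289, 290, 291, 292, 293, 294, 295, 296, 297, 298, 345, 346, 347, 348, 349, 350, 351, 352, 353, 354, 355, 356, 357, 358, 359]
[(0.066, [96, 109, 55, 61, 48, 43, 123, 182, 144, 127, 225, 230]), (0.07, [116, 121, 50, 58, 80, 78, 69, 91, 184, 148, 212, 236])]
```

The long lobe is home at 350°. I'll lift straight up and back away toward −x, then check.

Request:
{"method": "jog_arm", "body": {
  "commands": [
    [[0, 0, -15], [0, 0, 0], 0],
    [[0, 0, -40], [0, 0, 0], 0],
    [[0, 0, -75], [0, 0, 0], 0],
    [[0, -20, -110], [0, 0, 0], 0],
    [[0, -40, -140], [0, 0, 0], 0],
    [[30, -60, -150], [0, 0, 0], 0],
    [[60, -80, -150], [0, 0, 0], 0],
    [[90, -90, -150], [0, 0, 0], 0],
    [[120, -90, -150], [0, 0, 0], 0],
    [[150, -90, -150], [0, 0, 0], 0]
  ]
}}

```text
time_s: 11.35
ee_pos: [0.4067, 0.1614, 0.1792]
orientation: [-2.215, -2.227, -0.002]
ft_force: [0.5, -0.6, 0.2]
finger_gap: 0.0009
```

Request:
{"method": "jog_arm", "body": {
  "commands": [
    [[35, 0, 0], [0, 0, 0], 0],
    [[70, 0, 0], [0, 0, 0], 0],
    [[105, 0, 0], [0, 0, 0], 0],
    [[140, 0, 0], [0, 0, 0], 0],
    [[170, 0, 0], [0, 0, 0], 0],
    [[190, 0, 0], [0, 0, 0], 0],
    [[200, 0, 0], [0, 0, 0], 0],
    [[200, 0, 0], [0, 0, 0], 0]
  ]
}}

```text
time_s: 12.02
ee_pos: [0.406, 0.3617, 0.1782]
orientation: [-2.213, -2.23, 0.0]
ft_force: [-0.7, -0.7, -0.0]
finger_gap: 0.0004
```

```bash
python3 - <<'E'
from h import *
rel([0,0,0]);chk();snap("top","t6")
a=cv2.imread("pics/t6.png");b=cv2.imread("pics/t1.png")
f=lambda i:cv2.resize(i[120:250,150:380],None,fx=3,fy=3,interpolation=cv2.INTER_CUBIC)[:300*3]
cv2.imwrite("pics/z6.png",f(a))
d=cv2.absdiff(a,b).max(2)
for n,(x0,y0,x1,y1) in dict(bin=(170,136,224,212),tape=(310,143,352,184),carton=(328,186,372,240)).items(): print(n,(d[y0:y1,x0:x1]>30).sum())
E
```

```text
tcp [0.406  0.3617 0.1782] xaxis [-0.007  1.    -0.   ] z [-0. -0. -1.] F [-0.7 -0.7 -0. ] t 12.02
phase -9.761552279058165 bright [47, 48, 49, 50, 51, 52, 53, 54, 55, 103, 104, 105, 106, 107, 108, 109, 110, 111, 112, 113, 164, 165, 166, 167, 168, 169, 170, 171, 172, 173, 174, 226, 227, 228, 229, 230, 231, 232, 233, 234, 235, 288, 289, 290, 291, 292, 293, 294, 295, 296, 297, 347, 348, 349, 350, 351, 352, 353, 354, 355, 356, 357, 358]
[(0.066, [114, 118, 116, 116, 95, 76, 108, 168, 133, 118, 216, 221]), (0.07, [111, 112, 112, 114, 132, 131, 61, 84, 171, 137, 198, 226])]
bin 0
tape 0
carton 0
```

View pics/z6.png

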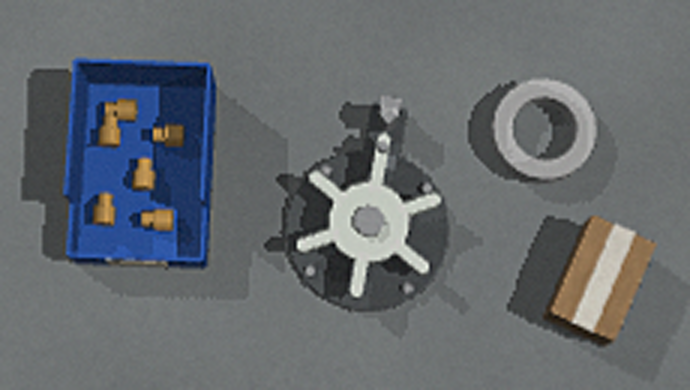

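The long lobe, with its stud at (383,145), points at the post at (390,108). The bin, tape and carton haven't changed. Handing in.

```bash
python3 -c "
from workcell import robot
print(robot.job_done())"
```

```text
the job is handed in; nothing more can be done
None
```

The stock dial is set to full: the long studded lobe has clicked home pointing at the pointer post, and I've handed the job in. I turned the wheel anticlockwise with the shut fingertips in four gentle pushes, letting it snap and settle after each one. The arm then lifted clear, at about 12 s of the 64 s allowed.

**Last checks:**
- **Lobe and post:** the final side picture puts the lobes at −9.8° mod 60 at rest, with the long one at about 350°. The post measured about −10° from the top camera, and the last top view shows the long lobe pointing at it.
- **Other objects:** the bin, tape roll and carton show no changed pixels between the first and last top pictures.
- **Forces:** the wrist force read under about 2 N at the end of every move.

**Two readings disagreed:**
- **Start position:** the wheel started about half a click off the click positions described, near −3.6 rad. The first push, which was therefore a partial one, put it on a click.
- **Post direction:** the side camera gave −13.5° for the post, against −9.6° from the top camera. I put this down to how roughly I could pick the post in the image.

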